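Feel the gap of a gel cassette with a blade gauge

TASK

Take the blue-handled gauge out of its rack and slide its blade gently straight down between the two plates of the gel cassette until it drags snugly against both of them (a push of about 6 newtons, not jammed). Finish while still holding the gauge there, gripped and at that depth, so that the cassette can be clamped to it. Leave the other gauges and everything else on the bench where they are.

Things in the scene. Friction and masses are not known exactly. Their poses are not given: they have to be found in the camera images.
- blue_gauge_handle (a point): centre of the blue handle of the gauge to use: a block 18 mm (x) by 34 mm (y) by 56 mm (z, up). Below it hangs a flat steel blade 5 mm thick (x), 26 mm wide (y) and 88 mm long with a rounded tip, so the tip is 116 mm below this point. 80 g. At the start it hangs upright in one of three slots of the rack, the underside of its handle resting on the rack's top (blade hidden in the slot). z is up, x is across the blade (best grip: fingers closing along x).
- blue_gauge: the same gauge; its origin is the centre of the blade's tip (lower end), axes as for the handle.
- red_gauge: red-handled gauge, same build as the blue one but its steel blade is 3 mm thick; hangs in another slot of the rack, not to be used. Origin at the centre of the blade's tip (lower end).
- yellow_gauge: yellow-handled gauge, same build as the blue one but its steel blade is 4 mm thick; hangs in another slot of the rack, not to be used. Origin at the centre of the blade's tip (lower end).
- rack: fixed white rack block, 50 mm (x) by 200 mm (y) by 95 mm high; origin at the centre of its underside. Three slots in a row along its y axis, 62 mm apart, each 7.5 mm (x) by 30 mm (y) and 91 mm deep; the handles stand clear above the top; the gauges sit with their x along the rack's x. Which gauge hangs in which slot varies. A gauge must rise 90 mm to be clear of it, and the handles of its neighbours reach 151 mm above the bench.
- cassette: fixed base of the gel cassette, grey, 150 mm (x) by 160 mm (y), origin at the centre of its underside. The two plates stand on it across its x axis; the gap between them runs along its y axis and is open at the top. Nothing on it is taller than 110 mm.
- back_plate: upright opaque white plate, 90 mm wide (y), 8 mm thick, on the -x side of the gap; body origin at back_edge. It stands on a carriage that slides freely along the cassette's x (about 0.3 N, up to 6 mm either side of mid-travel, starting anywhere within 4 mm of it), so the pair of plates centres itself on a blade that touches one of them.
- front_plate: green-tinted clear plate, 90 mm wide (y), 6 mm thick, on the +x side of the gap; body origin at front_edge. It leans so that the gap narrows downwards by 0.18 mm per mm of depth, to its lower end 47 mm below the edge. It is sprung: it yields along +x at 4 N per mm, so a blade's drag grows as it goes deeper. The gap at the edges is 8.5 to 10.5 mm (varies), so the 5 mm blade first touches both plates 20 to 32 mm below the edges and is snug some 4 to 12 mm deeper.
- back_edge (a point): middle of the upper inner edge of the white plate, 100 mm above the bench; axes as the cassette's. Above it a white guide lip flares outwards at 45 degrees, 8.5 mm higher.
- front_edge (a point): middle of the upper inner edge of the tinted plate, 100 mm above the bench, with the same flared lip, orange, above it. The mouth to enter lies half-way between back_edge and front_edge.
- beaker: clear plastic beaker, 70 mm wide, 90 mm tall; loose, to be left alone; origin at the centre of its underside
- reagent: amber bottle with orange cap, 60 mm wide, 140 mm tall; loose, to be left alone; origin at the centre of its underside
- jar: white jar with green cap, 64 mm wide, 80 mm tall; loose, to be left alone; origin at the centre of its underside
- tip_box: grey box with green lid, 80 x 120 x 65 mm; loose, to be left alone; origin at the centre of its underside
- timer: flat white timer, 60 x 70 x 22 mm; loose, to be left alone; origin at the centre of its underside
Things that resemble listed ones, but are neither listed nor needed, are in the scene too. Leave any purple look-alike of the cassette alone.

How it is judged:
By the outcome, as a careful person would: the job done as asked, in the order asked, and still so for the second after the job is handed in, while the arm keeps its last pose, push and grip.
It also fails if it takes over 58 s, if anything falls off the work surface, if the arm or the gripper's body presses on something with over 40 N, if the wrist force passes 120 N, or if a joint passes its speed limit or range.

ROBOT

A 6-joint arm with a two-finger parallel gripper is mounted at the origin on the work surface. World frame = base frame: x ahead of the robot, y to its left, z up, the work surface at z = 0. Lengths are in mm, angles in rad, forces in N, time in s.
With the tool pointing down it reaches from about 350 to 875 mm from the base axis. Payload 4.2 kg.
Tool frame: the origin (TCP) lies where the fingers leave the gripper's body, on its centre line; the fingertips stand ahead of it and the grasp point (between the pads) lies 54 mm ahead of it (arm.nose_length is the z of the fingertips in the tool frame, in mm); z points along the fingers, x is the direction in which the jaws open and shut, and the axes are right-handed (so a half turn about z gives the same grasp; the last joint's range is limited). The gripper opens to 85 mm and grips with 20 to 120 N. Pads are 22 mm wide; open, the fingers measure 114 mm over their backs; the gripper's body (76 mm by 85 mm) begins 54 mm behind the grasp point. The pads swing forward as they close: fully open they stand 13 mm farther back than shut.
Start: joints at [1.467, 0.385, 0.008, 0, -1.194, -0.259], TCP at [221.775, 584.307, 303.912] pointing down, gripper open.
Joint ranges: [-3.14, 3.14], [-1.21, 2.06], [-1.07, 1.41], [-3.16, 2.05], [-2.99, -0.16], [-3.1, 3.1]. Speed limits (rad/s): [2.79, 2.79, 3.14, 3.14, 3.14, 3.14].

INTERFACE

Orientations are given as a unit quaternion [x, y, z, w].
In Python, from bench import arm, imaging, job_done gives the robot as it stands.
- The arm moves only by the shell command python3 -m crank 'ROWS' [OPENING]. ROWS is a JSON object of lists of equal length, an entry for each row: "delta_pos": the shift along the tool's x, y, z in m, a list of three; "twist": the turn about the tool's z in rad. In form: {"delta_pos": [[tx, ty, tz], ...], "twist": [twist, ...]}. A call has 1 to 8 rows; each row shifts and turns the commanded pose from where the row before left it, along the tool's axes as they then stand; what a row does not reach is not made up. A row lasts 1/12 s, in which the tool goes at most 41.7 mm and 7.16 degrees, less where a joint would pass 70% of its speed; a pose out of reach is approached as far as the arm can. A call is refused whole if a number of a shift passes 0.0417 or a number of a turn 0.125, either way. A call with a gripper value outside its range is refused whole. OPENING is the opening, from 0 (shut) to 1 (fully open), set as the call begins (- or left out, the last holds). The fingers move at their own pace and stop on an object; the grip force is fixed at half the most. Time passes only in rows, so rows that do not move let the fingers close. It gives the time, the measured TCP pose, the force and the opening at its end, in the units of the state.
- arm.read_state(): the state, without advancing time (a new reading comes with each control period).
- imaging.get_image(name): name is "side" or "top" or "wrist"; returns (picture, depth): 384x512x3 uint8, blue, green, red; 384x512 float32, mm along the optical axis (not along the pixel's ray), 0 where there is no reading.
- imaging.camera_model(name): a dict with "vfov" (degrees; the focal length in pixels is half the picture's height over the tangent of half this angle, whatever the lens; pixels are square), "cx", "cy" (the principal point, pixels), "T" (4x4, takes a point from camera to world coordinates); the wrist camera has in their place "hand_eye" (4x4, takes a point from camera to tool coordinates, whose origin is the TCP and whose axes are the tool frame's). Camera axes: x right, y up, looking along -z (the intrinsics and any distortion apply to the point x, -y, -z); pixel columns grow to the right and rows downward; lengths in mm; the calibration is good to about 2 mm. A picture is of the moment at which its call begins: read the wrist's pose just before it. camera_model takes no time and is no camera call.
- job_done(): hands the job in, once; it reports no verdict.
The state is a dict: "clock": time; "joints": joint angles; "joint_vel": joint speeds; "joint_efforts": joint torques, N m; "position": TCP position; "ee_rot": TCP orientation; "contact_force": force on the tool from outside, world axes, zero at the start; "wrist_torque": the same for the moment, N m; "gripper_width": finger opening in mm.
Only numpy, scipy, OpenCV 4.12 (cv2) and the standard library are available. Lean on these libraries where they do the work, as an engineer would, in place of code of your own. Each camera call takes 0.05 s, during which the arm holds its last target.

## Working session

There is one attempt and no reset: what is moved stays moved. The work goes in short steps, Python scripts to look and compute and a shell command to move; the robot and the scene stay as the last step left them, time stands still between calls to the robot, and variables do not carry over. Pictures are saved under pics/ and viewed, and the job is handed in when it is done.

```bash
ls; mkdir -p pics; python3 - <<'E'
from bench import arm, imaging
import cv2,numpy as np,pickle
s=arm.read_state();print(s)
for n in ["side","top","wrist"]:
    p,d=imaging.get_image(n);m=imaging.camera_model(n);print(n,m)
    cv2.imwrite(f"pics/{n}0.png",p);np.save(f"pics/{n}0.npy",d)
print(arm.nose_length)
E
```

```text
pics
{'clock': 0.0, 'joints': array([ 1.46661271e+00,  3.85550890e-01,  6.63342550e-03, -4.96749577e-04,
       -1.19400773e+00, -2.58597033e-01]), 'joint_vel': array([ 5.62347053e-04,  1.00728310e-04,  2.28343395e-03, -7.69012416e-04,
       -2.28167759e-04,  8.73890889e-05]), 'joint_efforts': array([-1.38345647e-03, -3.92285514e+01,  1.88399917e+01,  4.18627292e+00,
       -4.62821452e-03, -4.43983623e-06]), 'position': array([221.62378949, 583.93143652, 302.82814484]), 'ee_rot': array([-5.67869983e-01,  8.23117547e-01, -6.58317160e-04, -8.67715097e-04]), 'contact_force': array([-0.28767247,  0.23442687,  0.19099312]), 'wrist_torque': array([ 0.03746977,  0.03238697, -0.00941204]), 'gripper_width': 85.3022369953027}
side {'vfov': 45.91712028070867, 'cx': 254.84866432875998, 'cy': 194.68949774939497, 'T': array([[-8.22597291e-01,  4.13473624e-01, -3.90350175e-01,
         1.43912386e+02],
       [-5.68623866e-01, -5.97217070e-01,  5.65684249e-01,
         5.87278124e+02],
       [ 7.71729221e-04,  6.87292757e-01,  7.26380115e-01,
         8.39819728e+02],
       [ 0.00000000e+00,  0
[... 231 characters left out ...]
       [-9.99766025e-01,  1.49507631e-02,  1.56323590e-02,
         1.54563013e+01],
       [ 1.82242572e-02,  1.92889739e-01,  9.81051184e-01,
         1.22158911e+03],
       [ 0.00000000e+00,  0.00000000e+00,  0.00000000e+00,
         1.00000000e+00]])}
wrist {'vfov': 68.14260473566831, 'cx': 259.4312497195037, 'cy': 192.74317985314815, 'hand_eye': array([[ 9.99999910e-01, -1.96099247e-04,  3.75216430e-04,
        -3.85136860e-01],
       [-8.43015547e-05, -9.60743378e-01, -2.77438560e-01,
        -7.10089901e+01],
       [ 4.14892193e-04,  2.77438503e-01, -9.60743308e-01,
        -6.94517626e+01],
       [ 0.00000000e+00,  0.00000000e+00,  0.00000000e+00,
         1.00000000e+00]])}
72.6
```

View pics/side0.png

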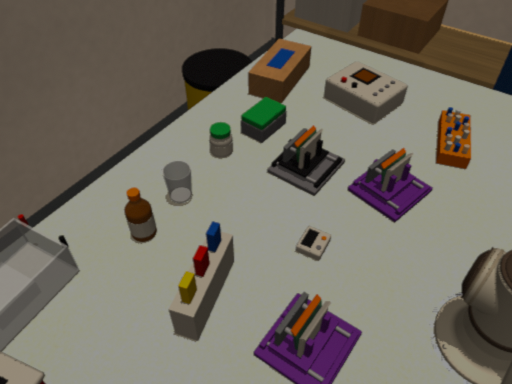

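View pics/top0.png

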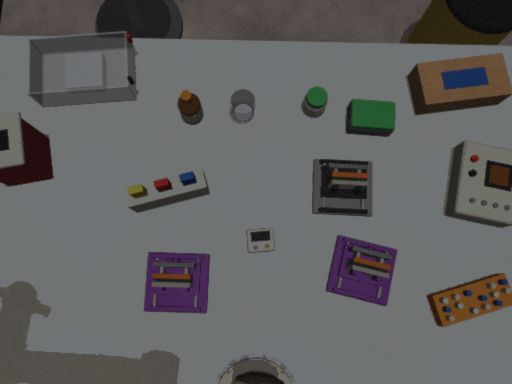

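View pics/wrist0.png

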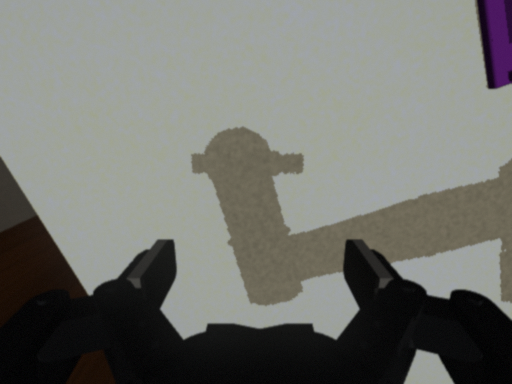

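The pictures show the blue gauge nearest the rack's right end: top view (187,178), side view (214,236). The grey cassette is at top (343,187), with the orange lip towards +x. The purple ones are decoys.

```bash
cat > h.py <<'E'
import numpy as np,cv2
from bench import arm,imaging
from scipy.spatial.transform import Rotation as R
def toolT(s=None):
    s=s or arm.read_state();T=np.eye(4);T[:3,:3]=R.from_quat(s["ee_rot"]).as_matrix();T[:3,3]=s["position"];return T
def camT(n,s=None):
    m=imaging.camera_model(n)
    return (m["T"] if "T" in m else toolT(s)@m["hand_eye"]),m
def ray(n,u,v,s=None):
    T,m=camT(n,s);f=192/np.tan(np.radians(m["vfov"]/2))
    d=np.array([(u-m["cx"])/f,-(v-m["cy"])/f,-1.]);return T[:3,3],T[:3,:3]@d
def atz(n,u,v,z,s=None):
    o,d=ray(n,u,v,s);return o+d*(z-o[2])/d[2]
def cloud(n,D,s=None):
    v,u=np.mgrid[0:384,0:512];T,m=camT(n,s);f=192/np.tan(np.radians(m["vfov"]/2))
    P=np.stack([(u-m["cx"])/f*D,-(v-m["cy"])/f*D,-D],-1)
    return P@T[:3,:3].T+T[:3,3]
def proj(n,p,s=None):
    T,m=camT(n,s);f=192/np.tan(np.radians(m["vfov"]/2));q=np.linalg.inv(T)@np.append(p,1)
    return m["cx"]+f*q[0]/-q[2],m["cy"]-f*q[1]/-q[2]
E
python3 - <<'E'
from h import *
for n in ["top","side"]:
    p=cv2.imread(f"pics/{n}0.png");P=cloud(n,np.load(f"pics/{n}0.npy"))
    h=cv2.cvtColor(p,cv2.COLOR_BGR2HSV)
    def rep(name,m):
        q=P[m];print(n,name,m.sum(),np.round(np.median(q,0),1),np.round(np.percentile(q,[3,97],axis=0),1).tolist())
    H,S,V=h[...,0],h[...,1],h[...,2]
    box=np.zeros(H.shape,bool)
    if n=="top": box[165:210,120:215]=1
    else: box[215:335,165:240]=1
    for nm,lo,hi in [("blue",100,125),("red",-1,6),("yellow",22,32)]:
        m=box&(S>130)&(H>lo)&(H<hi)&(P[...,2]>60)&(P[...,2]<170); rep(nm,m)
        m2=m&(P[...,2]>145);
        if m2.sum()>3: rep(nm+"top",m2)
    m=box&(P[...,2]>88)&(P[...,2]<101);rep("racktop",m)
    q=P[m][:,:2].astype(np.float32);r=cv2.minAreaRect(q);print(r)
    box[:]=0
    if n=="top": box[155:220,305:380]=1
    else: box[120:192,265:348]=1
    m=box&(S>130)&(H>2)&(H<20)&(P[...,2]>90);rep("orange",m); print(cv2.minAreaRect(P[m][:,:2].astype(np.float32)))
    m=box&(P[...,2]>4)&(P[...,2]<60);print(cv2.minAreaRect(P[m][:,:2].astype(np.float32)))
    m=box&(S<60)&(P[...,2]>95);rep("white",m); print(cv2.minAreaRect(P[m][:,:2].astype(np.float32)))
    g=p[140:230,290:400] if n=="top" else p[115:195,260:350]
    cv2.imwrite(f"pics/{n}c0.png",cv2.resize(g,None,fx=7,fy=6.5,interpolation=cv2.INTER_CUBIC))
E
```

```text
top blue 134 [528.6 169.3 150. ] [[521.9, 155.0, 113.2], [540.4, 183.2, 153.9]]
top bluetop 93 [532.  169.5 151.2] [[522.7, 155.2, 145.7], [541.2, 184.0, 154.0]]
top red 132 [513.3 228.1 149.4] [[506.0, 213.3, 111.5], [524.6, 244.4, 153.7]]
top redtop 93 [515.3 229.7 150.8] [[507.5, 215.3, 146.4], [524.8, 244.6, 153.9]]
top yellow 144 [497.  287.6 148.8] [[488.9, 272.9, 112.6], [507.8, 303.6, 153.7]]
top yellowtop 97 [499.1 288.9 150.3] [[490.1, 274.3, 145.3], [508.1, 304.3, 154.1]]
top racktop 1070 [512.  221.9  94.8] [[474.7, 137.4, 90.3], [557.1, 323.9, 98.9]]
((516.99560546875, 231.52870178222656), (52.925743103027344, 200.82684326171875), 15.444920539855957)
top orange 197 [ 553.4 -228.1  104.2] [[548.2, -271.7, 95.9], [559.7, -186.4, 109.9]]
((444.43499755859375, -108.24142456054688), (67.5241470336914, 394.50238037109375), 42.10834503173828)
((541.7799072265625, -229.2369842529297), (199.4599151611328, 177.24365234375), 89.57466125488281)
top white 163 [ 533.7 -222.1  106.2] [[287.1, -270.2, 98.5], [540.5, 15.5, 1221.6]]
((435.2329406738281, -110.83119201660156), (63.364028930
[... 504 characters left out ...]
, 276.0, 146.2], [506.4, 306.6, 152.8]]
side racktop 1383 [501.4 252.7  95. ] [[471.0, 139.1, 89.9], [536.0, 327.5, 98.3]]
((514.631591796875, 230.91119384765625), (51.24562454223633, 201.9307861328125), 15.59921932220459)
side orange 152 [ 551.9 -224.5  104.3] [[547.0, -269.5, 97.2], [558.4, -185.8, 109.4]]
((551.3778686523438, -228.07562255859375), (90.36869049072266, 14.087401390075684), 84.72933197021484)
((569.8761596679688, -276.3921203613281), (236.00172424316406, 316.3398132324219), 27.880826950073242)
side white 134 [ 531.  -214.5  106.2] [[143.9, -270.1, 95.8], [538.7, 587.3, 839.8]]
((364.00244140625, 167.95419311523438), (60.48604202270508, 945.2142333984375), 24.032108306884766)
```

```bash
cat >> h.py <<'E'
def to(x,y,z,ang):
    """delta to TCP target (mm) in present tool axes (m), twist to jaw angle ang deg"""
    s=arm.read_state();T=toolT(s);d=T[:3,:3].T@(np.array([x,y,z])-T[:3,3])/1000
    a=np.degrees(np.arctan2(T[1,0],T[0,0]));tw=np.radians((a-ang+90)%180-90)
    print("delta",np.round(d,4),"n",np.ceil(abs(d).max()/.0415),"twist",round(tw,4),"jaw",round(a%180,2),"tcp",s["position"].round(1),"tilt",T[:3,2].round(4),"F",s["contact_force"].round(2),"w",round(s["gripper_width"],2),"t",s["clock"])
E
python3 -m crank '{"delta_pos": [[0,0,0],[0,0,0],[0,0,0],[0,0,0],[0,0,0],[0,0,0],[0,0,0],[0,0,0]], "twist": [0.117,0.117,0.117,0.117,0.117,0.117,0.117,0.117]}'
python3 -c "
from h import *
to(531,171,303,15.4)"
```

```text
clock: 0.82
position: [221.7, 584.1, 303.4]
ee_rot: [-0.133, 0.991, -0.0, -0.0]
contact_force: [0.3, -1.0, -0.1]
gripper_width: 85.4
delta [-0.1897 -0.4799  0.0007] n 12.0 twist -0.0026 jaw 15.25 tcp [221.7 584.1 303.4] tilt [-3.e-04 -9.e-04 -1.e+00] F [ 0.28 -1.02 -0.15] w 85.43 t 0.8167
```

```bash

python3 -m crank '{"delta_pos": [[-0.0158,-0.04,0],[-0.0158,-0.04,0],[-0.0158,-0.04,0],[-0.0158,-0.04,0],[-0.0158,-0.04,0],[-0.0158,-0.04,0],[-0.0158,-0.04,0],[-0.0158,-0.04,0]], "twist": [0,0,0,0,0,0,0,0]}'
python3 -m crank '{"delta_pos": [[-0.0158,-0.04,0],[-0.0158,-0.04,0],[-0.0158,-0.04,0],[-0.0158,-0.04,0],[0,0,0],[0,0,0]], "twist": [0,0,0,0,0,0]}'
python3 - <<'E'
from h import *
to(531,171,303,15.4)
s=arm.read_state()
p,D=imaging.get_image("wrist");cv2.imwrite("pics/w1.png",p);np.save("pics/w1.npy",D)
P=cloud("wrist",D,s);h=cv2.cvtColor(p,cv2.COLOR_BGR2HSV)
m=(h[...,1]>130)&(abs(h[...,0]-112)<13)&(abs(P[...,2]-151)<6)
print(m.sum(),P[m].mean(0),cv2.minAreaRect(P[m][:,:2].astype(np.float32)))
E
```

```text
clock: 1.48
position: [423.7, 316.7, 303.9]
ee_rot: [-0.136, 0.991, 0.0, -0.0]
contact_force: [-0.1, 0.1, 1.2]
gripper_width: 85.1
clock: 1.98
position: [524.5, 183.7, 303.3]
ee_rot: [-0.133, 0.991, -0.0, -0.001]
contact_force: [-0.3, -0.1, -0.4]
gripper_width: 85.6
delta [-0.003  -0.0139  0.0003] n 1.0 twist -0.0013 jaw 15.33 tcp [524.5 183.7 303.3] tilt [-1.1e-03 -5.0e-04 -1.0e+00] F [-0.33 -0.08 -0.35] w 85.62 t 1.9833
140 [532.4820453  172.81813658 150.25203038] ((533.5009155273438, 171.3889923095703), (15.598363876342773, 32.72031784057617), 15.474263191223145)
```

View pics/w1.png

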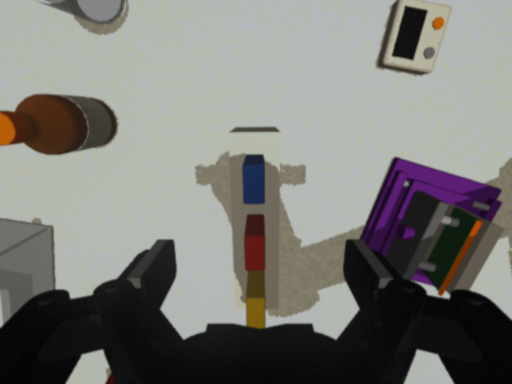

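```bash

python3 - <<'E'
from h import *
p=cv2.imread("pics/w1.png")
cv2.imwrite("pics/w1c.png",cv2.resize(p[110:290,205:305],None,fx=6,fy=3.3,interpolation=cv2.INTER_CUBIC))
D=np.load("pics/w1.npy");P=cloud("wrist",D)
for v in range(150,208,4):print(v,[P[v,u].round(0).astype(int).tolist() for u in (243,246,254,262,265)])
E
```

```text
150 [[549, 157, 95], [546, 156, 97], [538, 154, 95], [531, 152, 95], [528, 151, 94]]
154 [[548, 161, 94], [545, 159, 98], [537, 157, 100], [530, 155, 98], [527, 155, 95]]
158 [[547, 165, 93], [544, 159, 125], [537, 157, 124], [530, 155, 125], [526, 159, 95]]
162 [[545, 161, 135], [543, 159, 144], [537, 157, 145], [531, 155, 146], [525, 163, 95]]
166 [[545, 161, 150], [542, 161, 150], [536, 159, 151], [530, 157, 151], [524, 166, 95]]
170 [[544, 165, 150], [541, 164, 151], [535, 162, 150], [529, 160, 150], [523, 170, 96]]
174 [[543, 168, 150], [541, 167, 151], [534, 165, 150], [528, 164, 150], [521, 174, 94]]
178 [[542, 171, 150], [540, 170, 151], [534, 169, 150], [527, 167, 149], [520, 178, 96]]
182 [[541, 174, 151], [539, 173, 151], [533, 172, 150], [527, 170, 152], [519, 182, 94]]
186 [[540, 177, 150], [538, 176, 151], [532, 175, 150], [526, 173, 151], [518, 186, 94]]
190 [[540, 180, 151], [537, 180, 150], [531, 178, 151], [525, 176, 150], [517, 190, 95]]
194 [[539, 184, 149], [536, 183, 151], [530, 182, 149], [524, 179, 151], [516, 195, 94]]
198 [[538, 187, 150], [535, 186, 151], [529, 184, 152], [523, 183, 151], [515, 198, 95]]
202 [[535, 209, 94], [535, 190, 151], [528, 188, 151], [522, 186, 150], [513, 203, 94]]
206 [[534, 213, 95], [531, 212, 95], [523, 210, 96], [515, 207, 96], [512, 207, 95]]
```

View pics/w1c.png

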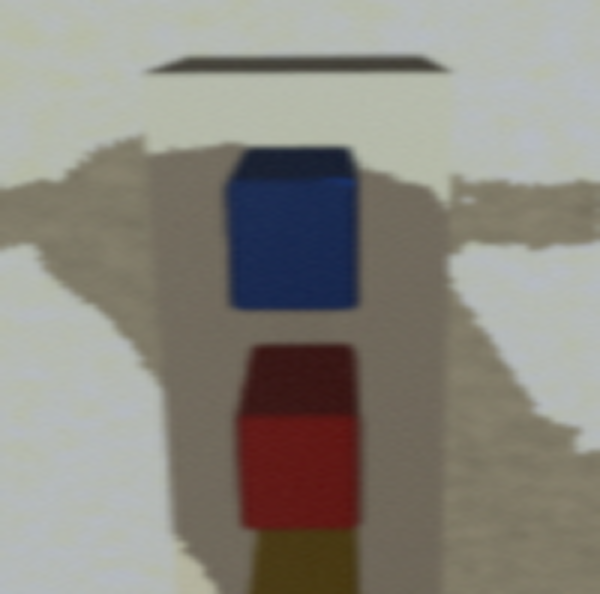

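```bash

python3 -c "
from h import *
to(532.3,173,180,15.4)"
```

```text
delta [-0.0051 -0.0137  0.1234] n 3.0 twist 0.001 jaw 15.46 tcp [523.8 184.9 303.4] tilt [-1.e-03 -3.e-04 -1.e+00] F [ 0.68  1.33 -0.26] w 85.46 t 2.0333
```

```bash

python3 -m crank '{"delta_pos": [[-0.005,-0.0135,0],[0,0,0.03],[0,0,0.03],[0,0,0],[0,0,0]], "twist": [0,0,0,0,0]}'
python3 - <<'E'
from h import *
to(532.3,173,180,15.4)
s=arm.read_state()
p,D=imaging.get_image("wrist");cv2.imwrite("pics/w2.png",p);np.save("pics/w2.npy",D)
P=cloud("wrist",D,s)
cv2.imwrite("pics/w2c.png",cv2.resize(p[130:330,180:340],None,fx=5,fy=3,interpolation=cv2.INTER_CUBIC))
to(532.3,173,180,15.4)
m=(abs(P[...,2]-151)<5);m[:, :215]=0;m[:,300:]=0;m[260:]=0
print(m.sum(),np.argwhere(m).min(0),np.argwhere(m).max(0),cv2.minAreaRect(P[m][:,:2].astype(np.float32)))
E
```

```text
clock: 2.45
position: [531.1, 174.9, 243.1]
ee_rot: [-0.137, 0.991, -0.001, -0.002]
contact_force: [0.7, 0.6, 0.5]
gripper_width: 85.7
delta [-0.0009 -0.002   0.0631] n 2.0 twist 0.0056 jaw 15.72 tcp [531.1 174.9 243.1] tilt [-0.0029 -0.0024 -1.    ] F [0.72 0.57 0.46] w 85.66 t 2.45
delta [ 0.0005 -0.0022  0.0648] n 2.0 twist 0.0058 jaw 15.73 tcp [532.1 175.3 244.8] tilt [ 9.e-04 -5.e-04 -1.e+00] F [ 0.06 -0.18  1.5 ] w 85.48 t 2.5
1505 [196 243] [248 272] ((533.5535278320312, 171.640869140625), (17.746503829956055, 33.719749450683594), 16.413410186767578)
```

View pics/w2.png

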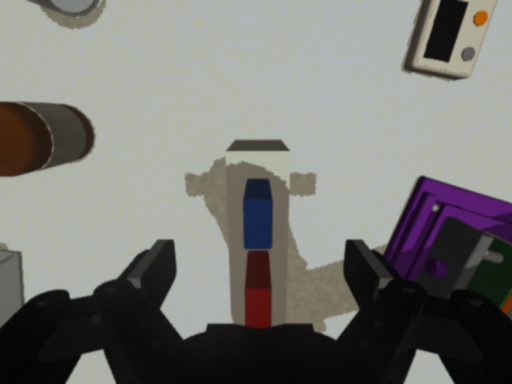

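```bash

python3 -m crank '{"delta_pos": [[-0.0012,-0.0035,0.02],[0,0,0.022],[0,0,0.022],[0,0,0],[0,0,0]], "twist": [0,0,0,0,0]}'
python3 - <<'E'
from h import *
to(533.3,171.8,180,15.4)
p,D=imaging.get_image("wrist");cv2.imwrite("pics/w3.png",p)
to(533.3,171.8,180,15.4)
E
```

```text
clock: 2.92
position: [534.7, 171.8, 181.2]
ee_rot: [-0.136, 0.991, -0.0, 0.001]
contact_force: [1.0, 0.1, 1.3]
gripper_width: 85.9
delta [0.0013 0.0004 0.0012] n 1.0 twist 0.0047 jaw 15.67 tcp [534.7 171.8 181.2] tilt [ 0.0013 -0.     -1.    ] F [1.04 0.08 1.33] w 85.86 t 2.9167
delta [0.002  0.0003 0.0021] n 1.0 twist 0.0048 jaw 15.67 tcp [535.3 172.  182.1] tilt [ 0.0033  0.0012 -1.    ] F [-0.42  0.24  1.45] w 85.58 t 2.9667
```

View pics/w3.png

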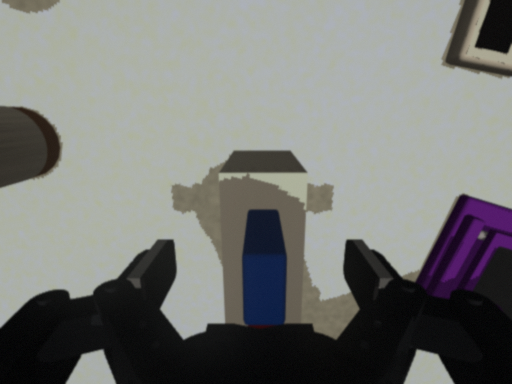

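```bash

python3 -m crank '{"delta_pos": [[0.0016,0.0,0.0015],[0,0,0],[0,0,0]], "twist": [0,0,0]}'
python3 - <<'E'
from h import *
to(533.3,171.8,180,15.4)
p,D=imaging.get_image("wrist");cv2.imwrite("pics/w4.png",p)
to(533.3,171.8,180,15.4)
E
```

```text
clock: 3.22
position: [533.0, 170.9, 179.8]
ee_rot: [-0.136, 0.991, 0.0, 0.001]
contact_force: [0.3, -0.2, -1.1]
gripper_width: 85.2
delta [-0.0005  0.0008 -0.0002] n 1.0 twist 0.0035 jaw 15.6 tcp [533.  170.9 179.8] tilt [ 0.0021  0.0013 -1.    ] F [ 0.27 -0.2  -1.07] w 85.23 t 3.2167
delta [-0.0006  0.0009 -0.0004] n 1.0 twist 0.0034 jaw 15.6 tcp [533.  170.8 179.6] tilt [ 0.0018  0.001  -1.    ] F [-0.18 -0.38 -0.82] w 85.45 t 3.2667
```

View pics/w4.png

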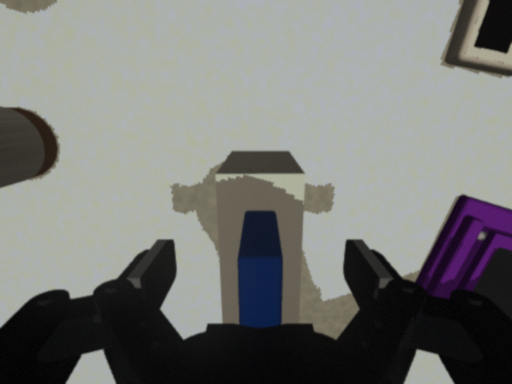

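Centred: the handle's top spans columns 238–282 and the finger midline is at column 260. I'll close the gripper.

```bash

python3 -m crank '{"delta_pos": [[0,0,0],[0,0,0],[0,0,0],[0,0,0],[0,0,0],[0,0,0],[0,0,0],[0,0,0]], "twist": [0,0,0,0,0,0,0,0]}' 0
python3 -m crank '{"delta_pos": [[0,0,0],[0,0,0],[0,0,0]], "twist": [0,0,0]}'
python3 - <<'E'
from h import *
to(533.3,171.8,180,15.4)
p,D=imaging.get_image("wrist");cv2.imwrite("pics/w5.png",p)
to(533.3,171.8,180,15.4)
E
```

```text
clock: 3.93
position: [532.8, 170.6, 178.5]
ee_rot: [-0.136, 0.991, 0.0, 0.0]
contact_force: [0.9, 0.1, -0.1]
gripper_width: 17.9
clock: 4.18
position: [532.8, 170.6, 178.5]
ee_rot: [-0.136, 0.991, 0.0, 0.0]
contact_force: [0.5, -0.7, 0.9]
gripper_width: 17.3
delta [-0.0008  0.001  -0.0015] n 1.0 twist 0.0032 jaw 15.58 tcp [532.8 170.6 178.5] tilt [ 3.e-04  1.e-04 -1.e+00] F [ 0.48 -0.72  0.92] w 17.29 t 4.1833
delta [-0.0009  0.001  -0.0015] n 1.0 twist 0.0032 jaw 15.58 tcp [532.7 170.6 178.5] tilt [ 3.e-04  1.e-04 -1.e+00] F [1.08 0.52 0.64] w 17.12 t 4.2333
```

View pics/w5.png

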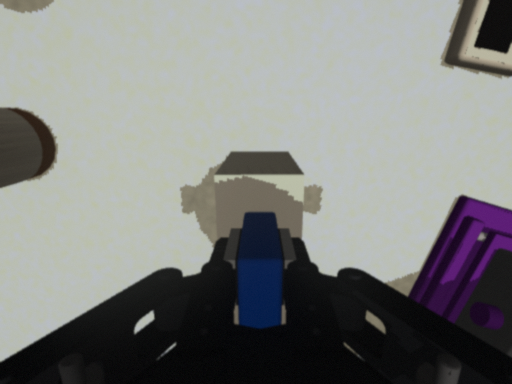

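```bash

python3 -m crank '{"delta_pos": [[0,0,-0.01],[0,0,-0.015],[0,0,-0.02],[0,0,-0.02],[0,0,-0.02],[0,0,-0.02],[0,0,-0.02],[0,0,-0.015]], "twist": [0,0,0,0,0,0,0,0]}'
python3 -m crank '{"delta_pos": [[0,0,0],[0,0,0]], "twist": [0,0]}'
python3 - <<'E'
from h import *
to(542,-228,318,0)
p,D=imaging.get_image("wrist");cv2.imwrite("pics/w6.png",p)
p,D=imaging.get_image("side");cv2.imwrite("pics/s6.png",p)
p,D=imaging.get_image("top");cv2.imwrite("pics/t6.png",p);np.save("pics/t6.npy",D)
to(542,-228,318,0)
g=p[140:230,290:400]
cv2.imwrite("pics/t6c.png",cv2.resize(g,None,fx=7,fy=6.5,interpolation=cv2.INTER_CUBIC))
E
```

```text
clock: 4.9
position: [532.5, 170.5, 320.9]
ee_rot: [-0.136, 0.991, 0.0, 0.001]
contact_force: [0.2, 0.4, -0.3]
gripper_width: 17.0
clock: 5.07
position: [532.4, 170.6, 319.2]
ee_rot: [-0.135, 0.991, 0.001, 0.0]
contact_force: [0.6, -0.1, -1.7]
gripper_width: 17.6
delta [ 0.0977 -0.3865  0.0007] n 10.0 twist 0.2718 jaw 15.57 tcp [532.4 170.6 319.2] tilt [ 8.0e-04  1.3e-03 -1.0e+00] F [ 0.61 -0.07 -1.67] w 17.57 t 5.0667
delta [ 0.0972 -0.3863 -0.0005] n 10.0 twist 0.2717 jaw 15.57 tcp [532.  170.2 317. ] tilt [-0.0028 -0.0013 -1.    ] F [ 0.39  0.47 -1.77] w 17.41 t 5.2167
```

View pics/s6.png

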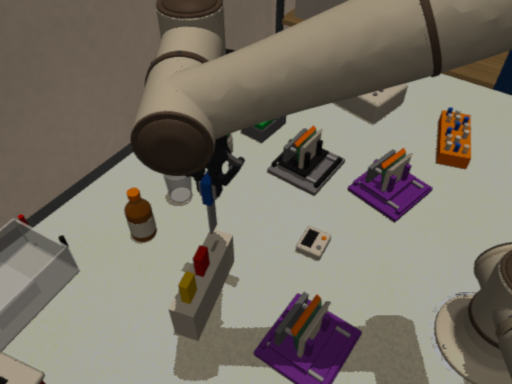

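View pics/t6c.png

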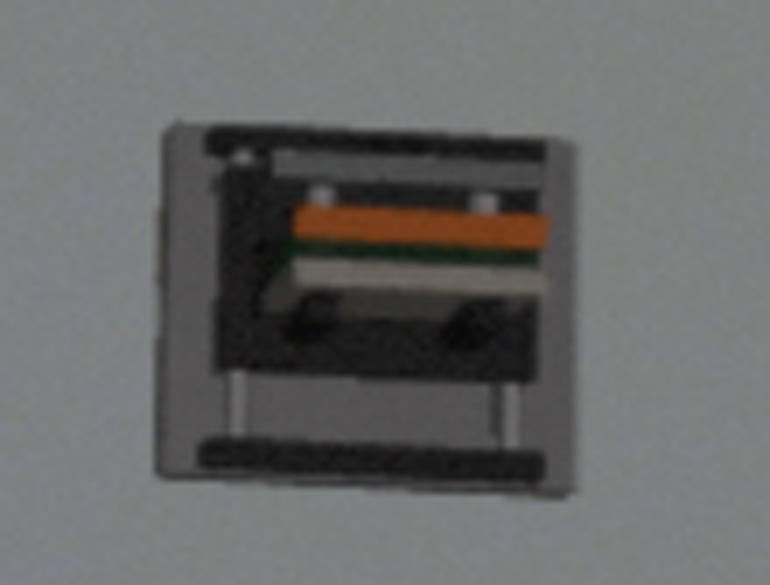

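View pics/w6.png

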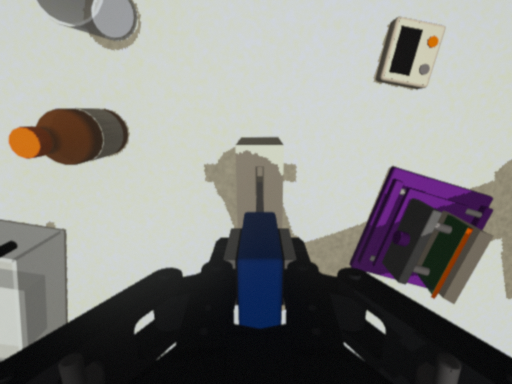

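View pics/sidec0.png

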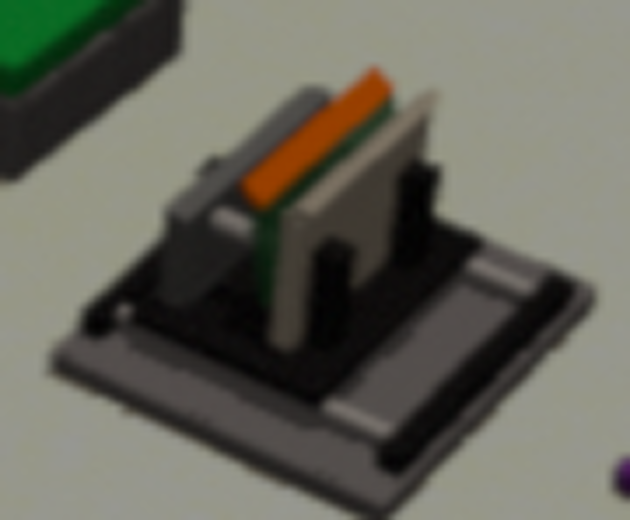

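```bash

python3 -m crank '{"delta_pos": [[0,0,0],[0,0,0],[0,0,0],[0,0,0],[0,0,0]], "twist": [0.077,0.077,0.077,0.077,0]}'
python3 - <<'E'
from h import *
to(543,-115,318,-2.1)
E
```

```text
clock: 5.63
position: [532.3, 170.4, 317.0]
ee_rot: [0.019, 1.0, -0.001, -0.001]
contact_force: [0.0, -0.0, -0.4]
gripper_width: 17.5
delta [-0.0214 -0.2848 -0.0006] n 7.0 twist -0.0007 jaw 177.86 tcp [532.3 170.4 317. ] tilt [-0.0025 -0.0014 -1.    ] F [ 0.01 -0.   -0.43] w 17.49 t 5.6333
```

```bash

python3 -m crank '{"delta_pos": [[-0.002,-0.02,0],[-0.003,-0.04,0],[-0.003,-0.04,0],[-0.003,-0.04,0],[-0.003,-0.04,0],[-0.003,-0.04,0],[-0.003,-0.04,0],[-0.001,-0.025,0]], "twist": [0,0,0,0,0,0,0,0]}'
python3 -m crank '{"delta_pos": [[0,0,0],[0,0,0],[0,0,0]], "twist": [0,0,0]}'
python3 - <<'E'
from h import *
to(543,-115,318,-2.1)
s=arm.read_state()
p,D=imaging.get_image("wrist");cv2.imwrite("pics/w7.png",p);np.save("pics/w7.npy",D)
import pickle;pickle.dump(s,open("pics/s7.pkl","wb"))
to(543,-115,318,-2.1)
E
```

```text
clock: 6.3
position: [542.8, -118.1, 317.5]
ee_rot: [0.018, 1.0, -0.0, -0.001]
contact_force: [1.7, 1.1, -1.2]
gripper_width: 17.2
clock: 6.55
position: [543.2, -114.9, 317.7]
ee_rot: [0.018, 1.0, 0.0, -0.001]
contact_force: [-1.0, 0.6, -1.0]
gripper_width: 17.3
delta [ 0.0002 -0.0001 -0.0003] n 1.0 twist 0.0013 jaw 177.98 tcp [ 543.2 -114.9  317.7] tilt [-1.4e-03  2.0e-04 -1.0e+00] F [-0.96  0.58 -1.  ] w 17.29 t 6.55
delta [ 0.0003 -0.0006 -0.0001] n 1.0 twist 0.0022 jaw 178.02 tcp [ 543.3 -114.4  317.9] tilt [-1.e-03  1.e-04 -1.e+00] F [-0.03  0.14 -0.25] w 17.56 t 6.6
```

View pics/w7.png

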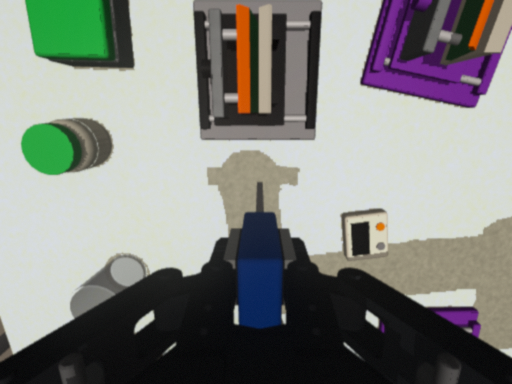

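```bash

python3 - <<'E'
from h import *
import pickle
s=pickle.load(open("pics/s7.pkl","rb"))
p=cv2.imread("pics/w7.png");D=np.load("pics/w7.npy");P=cloud("wrist",D,s)
cv2.imwrite("pics/w7c.png",cv2.resize(p[0:145,190:330],None,fx=5.5,fy=4.1,interpolation=cv2.INTER_CUBIC))
for v in (15,30,50,70,90,105):
  print(v,[(u,*P[v,u].round(0).astype(int).tolist(),p[v,u].tolist()) for u in range(235,274,3)])
E
```

```text
15 [(235, 564, -287, 32, [30, 48, 94]), (238, 557, -266, 107, [0, 89, 215]), (241, 554, -266, 106, [0, 85, 208]), (244, 552, -267, 102, [0, 83, 207]), (247, 549, -267, 101, [0, 84, 207]), (250, 547, -269, 95, [20, 45, 51]), (253, 544, -273, 80, [28, 40, 26]), (256, 541, -287, 32, [36, 37, 39]), (259, 539, -268, 98, [133, 152, 163]), (262, 536, -266, 103, [151, 170, 182]), (265, 533, -265, 106, [150, 170, 182]), (268, 531, -265, 108, [147, 167, 179]), (271, 528, -265, 106, [124, 142, 152])]
30 [(235, 562, -263, 72, [132, 143, 165]), (238, 558, -254, 106, [0, 89, 215]), (241, 555, -254, 107, [0, 84, 207]), (244, 552, -255, 104, [0, 85, 209]), (247, 550, -255, 101, [0, 85, 207]), (250, 547, -257, 95, [18, 43, 50]), (253, 545, -260, 82, [19, 36, 18]), (256, 542, -264, 65, [20, 38, 20]), (259, 539, -255, 100, [134, 152, 163]), (262, 536, -254, 103, [151, 171, 183]), (265, 534, -254, 104, [150, 170, 182]), (268, 531, -253, 108, [149, 168, 180]), (271, 528, -253, 105, [108, 122, 131])]
50 [(235, 566, -252, 32, [20, 26, 39]), (238, 558, -238, 107, [0, 88, 215]), (241, 556, -238, 109, [0, 85,
[... 1164 characters left out ...]
 39, 25]), (259, 541, -204, 100, [135, 154, 165]), (262, 538, -204, 102, [150, 170, 182]), (265, 535, -204, 105, [150, 171, 182]), (268, 532, -203, 107, [147, 167, 178]), (271, 526, -208, 32, [78, 89, 94])]
105 [(235, 570, -193, 33, [33, 35, 38]), (238, 561, -191, 105, [16, 83, 196]), (241, 558, -191, 107, [1, 86, 208]), (244, 556, -191, 104, [4, 86, 208]), (247, 553, -191, 102, [4, 86, 209]), (250, 550, -191, 99, [19, 57, 106]), (253, 547, -191, 83, [24, 39, 26]), (256, 544, -191, 67, [24, 39, 25]), (259, 541, -190, 99, [134, 154, 165]), (262, 538, -190, 104, [151, 171, 183]), (265, 536, -190, 106, [150, 169, 182]), (268, 533, -190, 107, [145, 165, 177]), (271, 527, -191, 32, [63, 72, 79])]
```

View pics/w7c.png

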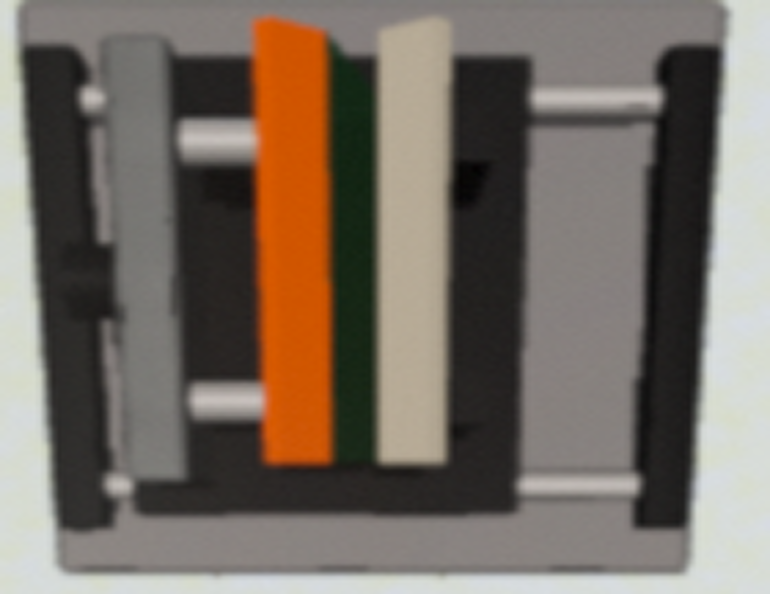

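```bash

python3 - <<'E'
from h import *
import pickle
s=pickle.load(open("pics/s7.pkl","rb"))
p=cv2.imread("pics/w7.png").astype(float)
A=[];B=[]
for v in range(12,108,4):
    r=p[v-1:v+2].mean(0)
    o=r[:,2]-r[:,0]            # orange: high ; falls at edge
    w=r[:,0]                   # white: blue channel rises
    u=np.arange(512)
    def cross(sig,lo,hi,th):
        for i in range(lo,hi):
            if (sig[i]-th)*(sig[i+1]-th)<0: return i+(th-sig[i])/(sig[i+1]-sig[i])
    a=cross(o,245,256,110);b=cross(w,254,263,80)
    A.append(atz("wrist",a,v,100,s));B.append(atz("wrist",b,v,100,s))
A=np.array(A);B=np.array(B)
for M in (A,B):
    k=np.polyfit(M[:,1],M[:,0],1);print("x at y=-229",np.polyval(k,-229),"yaw",-np.degrees(np.arctan(k[0])),"res",np.std(M[:,0]-np.polyval(k,M[:,1])),"yrange",M[[0,-1],1])
print(p[108:118,246].round().tolist()); 
for c in (244,265): print([ (v,p[v,c].tolist()) for v in list(range(0,10))+list(range(109,117))])
E
```

```text
Traceback (most recent call last):
  File "h.py", line 13, in atz
    o,d=ray(n,u,v,s);return o+d*(z-o[2])/d[2]
        ~~~^^^^^^^^^
  File "h.py", line 11, in ray
    d=np.array([(u-m["cx"])/f,-(v-m["cy"])/f,-1.]);return T[:3,3],T[:3,:3]@d
                 ~^~~~~~~~
TypeError: unsupported operand type(s) for -: 'NoneType' and 'float'
```

```bash

python3 - <<'E'
from h import *
import pickle
s=pickle.load(open("pics/s7.pkl","rb"))
p=cv2.imread("pics/w7.png").astype(float)
A=[];B=[]
for v in range(16,108,4):
    r=p[v-1:v+2].mean(0)
    o=r[:,2]-r[:,0]; w=r[:,0]
    def cross(sig,lo,hi,th):
        for i in range(lo,hi):
            if (sig[i]-th)*(sig[i+1]-th)<=0: return i+(th-sig[i])/(sig[i+1]-sig[i])
    a=cross(o,245,256,110);b=cross(w,254,263,80)
    if a:A.append(atz("wrist",a,v,100,s))
    if b:B.append(atz("wrist",b,v,100,s))
A=np.array(A);B=np.array(B)
for M in (A,B):
    k=np.polyfit(M[:,1],M[:,0],1);print(len(M),"x at y=-229",np.polyval(k,-229),"yaw",-np.degrees(np.arctan(k[0])),"res",np.std(M[:,0]-np.polyval(k,M[:,1])),"yrange",M[[0,-1],1])
for c in (244,265): 
  t=np.where((p[:130,c,2]>150))[0];g=[i for i in t if c==244 and p[i,c,0]<40 or c==265 and i<120];print(g[0],g[-1],[atz("wrist",c,v,104,s).round(1) for v in (g[0],g[-1]+1)])
E
```

```text
23 x at y=-229 548.8280107168949 yaw -1.975683842948242 res 0.07787726817146723 yrange [-266.55483412 -191.63683909]
23 x at y=-229 540.7576349347312 yaw -2.0928303421714833 res 0.016719678249422977 yrange [-266.27587525 -191.35359853]
7 112 [array([ 551.5, -272.5,  104. ]), array([ 556. , -183.5,  104. ])]
5 111 [array([ 533.1, -273.4,  104. ]), array([ 535.8, -183.7,  104. ])]
```

```bash
cat >> h.py <<'E'
def avg(n=10):
    F=[];Q=[]
    for _ in range(n):
        imaging.get_image("wrist");s=arm.read_state();F.append(s["contact_force"]);Q.append(s["position"])
    F=np.array(F);Q=np.array(Q)
    print("F",F.mean(0).round(2),"+-",(F.std(0)/n**.5).round(2),"pos",Q.mean(0).round(2),"+-",(Q.std(0)/n**.5).round(2),"t",round(s["clock"],2),"w",round(s["gripper_width"],1),"tq",s["wrist_torque"].round(2))
    return F.mean(0),Q.mean(0)
E
python3 -c "
from h import *
avg(6);to(544.8,-228.5,318,-2.05)"
```

```text
F [ 0.03  0.12 -0.78] +- [0.11 0.17 0.11] pos [ 543.43 -114.06  318.34] +- [0.01 0.04 0.05] t 6.9 w 17.5 tq [-0.04 -0.04  0.03]
delta [-0.0053 -0.1142  0.0005] n 3.0 twist 0.0013 jaw 178.02 tcp [ 543.4 -114.2  318.5] tilt [ 1.e-04  1.e-04 -1.e+00] F [ 0.28  0.43 -0.9 ] w 17.47 t 6.9
```

```bash

python3 -m crank '{"delta_pos": [[-0.001,-0.02,0],[-0.0015,-0.034,0],[-0.0015,-0.034,0],[-0.001,-0.02,0],[-0.0003,-0.0062,0],[0,0,0],[0,0,0],[0,0,0]], "twist": [0,0,0,0,0,0,0,0]}'
python3 - <<'E'
from h import *
avg(8);to(544.8,-228.5,318,-2.05)
p,D=imaging.get_image("wrist");cv2.imwrite("pics/w8.png",p)
p,D=imaging.get_image("side");cv2.imwrite("pics/s8.png",p)
cv2.imwrite("pics/s8c.png",cv2.resize(p[60:200,240:370],None,fx=6,fy=4.2,interpolation=cv2.INTER_CUBIC))
p,D=imaging.get_image("top");cv2.imwrite("pics/t8.png",p)
E
```

```text
clock: 7.57
position: [544.6, -228.3, 318.4]
ee_rot: [0.017, 1.0, 0.0, -0.0]
contact_force: [1.3, -0.4, -0.3]
gripper_width: 17.3
F [ 0.03 -0.31 -0.85] +- [0.15 0.28 0.11] pos [ 544.67 -228.48  318.59] +- [0.01 0.1  0.02] t 7.97 w 17.4 tq [-0.03 -0.01  0.01]
delta [-0.0002  0.0004  0.0005] n 1.0 twist 0.0003 jaw 177.97 tcp [ 544.6 -228.9  318.5] tilt [ 1.e-04  0.e+00 -1.e+00] F [ 0.11  0.09 -0.99] w 17.36 t 7.9667
```

View pics/w8.png

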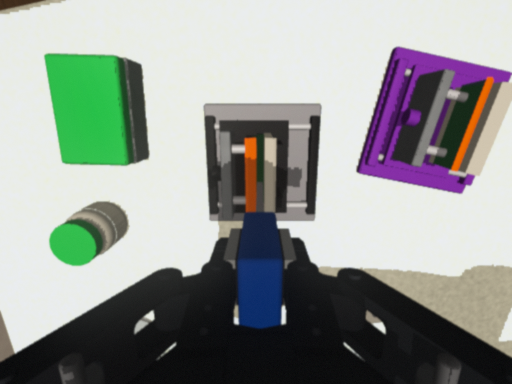

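View pics/s8c.png

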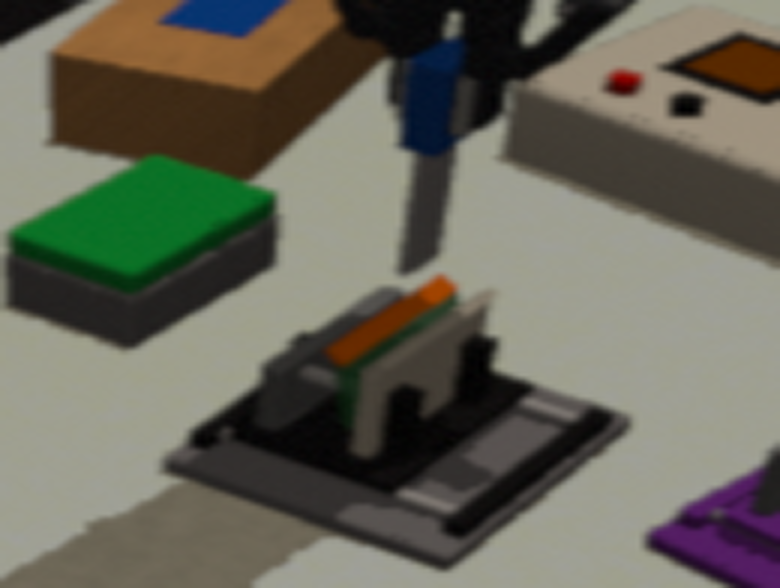

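```bash

python3 - <<'E'
from h import *
s=arm.read_state();T=np.linalg.inv(toolT(s))
p=cv2.imread("pics/w8.png").astype(float)
A=[];B=[]
for v in range(148,204,3):
    r=p[v-1:v+2].mean(0)
    o=r[:,2]-r[:,0]; w=r[:,0]
    def cross(sig,lo,hi,th):
        for i in range(lo,hi):
            if (sig[i]-th)*(sig[i+1]-th)<=0: return i+(th-sig[i])/(sig[i+1]-sig[i])
    a=cross(o,250,262,110);b=cross(w,259,270,80)
    f=lambda u:(T@np.append(atz("wrist",u,v,100,s),1))[:3]
    if a:A.append(f(a))
    if b:B.append(f(b))
A=np.array(A);B=np.array(B)
for M in (A,B):
    k=np.polyfit(M[:,1],M[:,0],1);print(len(M),"tool x at tool y=0",np.polyval(k,0),"mid",M[:,0].mean(),"slope deg",np.degrees(np.arctan(k[0])),"yrange",M[[0,-1],1])
E
```

```text
19 tool x at tool y=0 -5.056562482917207 mid -4.923016136306022 slope deg -1.299380683326131 yrange [-34.03962415  23.23663341]
19 tool x at tool y=0 3.895732313945806 mid 3.845886046143876 slope deg 0.48511735381171245 yrange [-34.03961128  23.23790647]
```

```bash

python3 -m crank '{"delta_pos": [[-0.0003,0,0.012],[0,0,0.015],[0,0,0.01],[0,0,0.005],[0,0,0],[0,0,0],[0,0,0]], "twist": [0,0,0,0,0,0,0]}'
python3 - <<'E'
from h import *
avg(8);to(544.8,-228.5,276.5,-2.05)
p,D=imaging.get_image("side");
cv2.imwrite("pics/s9c.png",cv2.resize(p[90:180,260:350],None,fx=8,fy=6.5,interpolation=cv2.INTER_CUBIC))
p,D=imaging.get_image("wrist");cv2.imwrite("pics/w9.png",p)
E
```

```text
clock: 8.7
position: [545.3, -229.5, 277.2]
ee_rot: [0.018, 1.0, -0.0, 0.001]
contact_force: [0.5, 0.3, 0.3]
gripper_width: 17.2
F [-0.15 -0.27 -0.27] +- [0.16 0.28 0.16] pos [ 545.05 -229.37  276.99] +- [0.05 0.02 0.09] t 9.1 w 17.4 tq [0.04 0.01 0.  ]
delta [0.0001 0.0008 0.0001] n 1.0 twist -0.0002 jaw 177.94 tcp [ 544.9 -229.3  276.6] tilt [ 4.e-04 -0.e+00 -1.e+00] F [ 0.11 -0.02 -0.8 ] w 17.42 t 9.1
```

View pics/s9c.png

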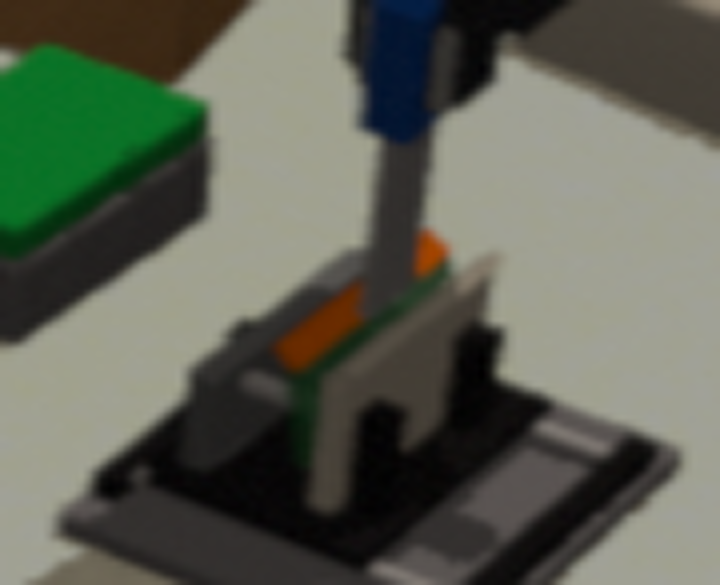

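View pics/w9.png

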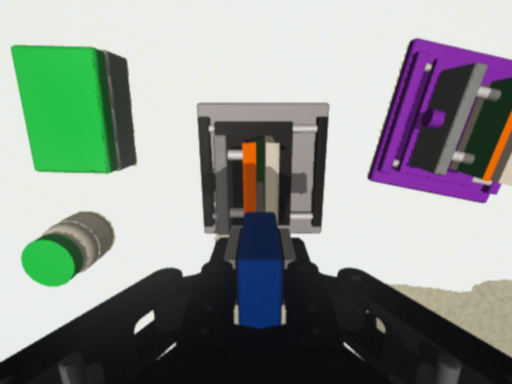

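```bash

python3 -m crank '{"delta_pos": [[0,-0.0003,0.004],[0,0,0.004],[0,0,0.004],[0,0,0],[0,0,0],[0,0,0]], "twist": [0,0,0,0,0,0]}'
python3 -c "
from h import *
avg(8)"
python3 -m crank '{"delta_pos": [[0,0,0.003],[0,0,0.003],[0,0,0],[0,0,0],[0,0,0]], "twist": [0,0,0,0,0]}'
python3 -c "
from h import *
avg(8);to(544.8,-228.5,256.5,-2.05)"
```

```text
clock: 9.7
position: [544.9, -229.7, 264.3]
ee_rot: [0.018, 1.0, -0.0, -0.0]
contact_force: [0.1, -0.8, 0.3]
gripper_width: 17.3
F [-0.23 -0.09 -0.52] +- [0.11 0.15 0.18] pos [ 544.88 -229.63  264.55] +- [0.01 0.01 0.01] t 10.1 w 17.3 tq [-0.02  0.02  0.  ]
clock: 10.52
position: [544.9, -229.6, 258.3]
ee_rot: [0.018, 1.0, -0.0, -0.0]
contact_force: [0.0, -0.7, -1.1]
gripper_width: 17.7
F [-0.27  0.04 -0.77] +- [0.13 0.16 0.14] pos [ 544.87 -229.62  258.46] +- [0.   0.   0.01] t 10.92 w 17.4 tq [ 0.03  0.1  -0.  ]
delta [0.0001 0.0011 0.002 ] n 1.0 twist -0.0002 jaw 177.94 tcp [ 544.9 -229.6  258.5] tilt [ 1.e-04 -0.e+00 -1.e+00] F [-0.61 -0.38 -1.4 ] w 17.35 t 10.9167
```

```bash

python3 -m crank '{"delta_pos": [[0,0,0.002],[0,0,0.002],[0,0,0],[0,0,0],[0,0,0]], "twist": [0,0,0,0,0]}'
python3 -c "
from h import *
avg(8)"
python3 -m crank '{"delta_pos": [[0,0,0.0015],[0,0,0.0015],[0,0,0],[0,0,0],[0,0,0]], "twist": [0,0,0,0,0]}'
python3 -c "
from h import *
avg(8)"
```

```text
clock: 11.33
position: [544.8, -229.6, 254.3]
ee_rot: [0.018, 1.0, -0.0, -0.0]
contact_force: [0.2, 0.1, -0.2]
gripper_width: 17.4
F [-0.31  0.06 -0.61] +- [0.13 0.18 0.18] pos [ 544.84 -229.63  254.44] +- [0.   0.   0.01] t 11.73 w 17.3 tq [-0.03  0.04 -0.02]
clock: 12.15
position: [544.8, -229.6, 251.3]
ee_rot: [0.018, 1.0, 0.0, -0.0]
contact_force: [-0.2, 0.7, 0.0]
gripper_width: 17.2
F [-0.18 -0.04 -0.53] +- [0.18 0.17 0.15] pos [ 544.86 -229.62  251.42] +- [0.   0.01 0.01] t 12.55 w 17.3 tq [ 0.    0.03 -0.  ]
```

```bash

python3 -m crank '{"delta_pos": [[0,0,0.001],[0,0,0.001],[0,0,0],[0,0,0]], "twist": [0,0,0,0]}' >/dev/null
python3 -c "
from h import *
avg(8)"
python3 -m crank '{"delta_pos": [[0,0,0.001],[0,0,0.001],[0,0,0],[0,0,0]], "twist": [0,0,0,0]}' >/dev/null
python3 -c "
from h import *
avg(8)"
python3 -m crank '{"delta_pos": [[0,0,0.001],[0,0,0.001],[0,0,0],[0,0,0]], "twist": [0,0,0,0]}' >/dev/null
python3 -c "
from h import *
avg(8)"
```

```text
F [ 0.04 -0.04 -0.69] +- [0.22 0.16 0.13] pos [ 544.84 -229.61  249.39] +- [0.   0.   0.01] t 13.28 w 17.4 tq [-0.07  0.09  0.01]
F [ 0.07 -0.26 -1.18] +- [0.16 0.14 0.19] pos [ 544.92 -229.65  247.39] +- [0. 0. 0.] t 14.02 w 17.1 tq [-0.13 -0.08 -0.02]
F [-0.   -0.36  1.75] +- [0.22 0.12 0.27] pos [ 544.95 -229.66  245.63] +- [0.01 0.   0.01] t 14.75 w 17.0 tq [-0.05  0.08  0.01]
```

```bash

python3 -m crank '{"delta_pos": [[0,0,0.0005],[0,0,0.0005],[0,0,0],[0,0,0]], "twist": [0,0,0,0]}' >/dev/null
python3 -c "
from h import *
avg(10)"
python3 -m crank '{"delta_pos": [[0,0,0.0005],[0,0,0.0005],[0,0,0],[0,0,0]], "twist": [0,0,0,0]}' >/dev/null
python3 -c "
from h import *
avg(10)"
```

```text
F [-0.08 -0.25  2.65] +- [0.13 0.1  0.14] pos [ 544.94 -229.64  244.52] +- [0. 0. 0.] t 15.58 w 16.9 tq [-0.02  0.06 -0.01]
F [0.1  0.24 3.45] +- [0.19 0.16 0.18] pos [ 544.91 -229.64  243.45] +- [0. 0. 0.] t 16.42 w 17.8 tq [-0.05 -0.06  0.04]
```

```bash

python3 -m crank '{"delta_pos": [[0,0,0.0005],[0,0,0.0005],[0,0,0.0005],[0,0,0.0005],[0,0,0],[0,0,0]], "twist": [0,0,0,0,0,0]}' >/dev/null
python3 - <<'E'
from h import *
avg(14)
for n,b in (("side",(90,180,260,350)),("top",(0,384,0,512)),("wrist",(0,384,0,512))):
    p,D=imaging.get_image(n);cv2.imwrite(f"pics/{n}10.png",cv2.resize(p[b[0]:b[1],b[2]:b[3]],None,fx=6.5 if n=="side" else 1,fy=6.5 if n=="side" else 1,interpolation=cv2.INTER_CUBIC))
E
```

```text
F [-0.04  0.11  5.08] +- [0.13 0.11 0.1 ] pos [ 544.89 -229.66  241.56] +- [0. 0. 0.] t 17.62 w 17.4 tq [0.02 0.11 0.  ]
```

View pics/side10.png

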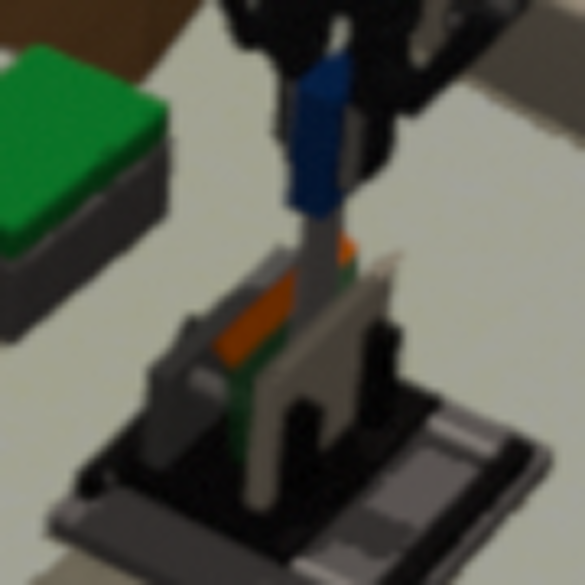

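View pics/wrist10.png

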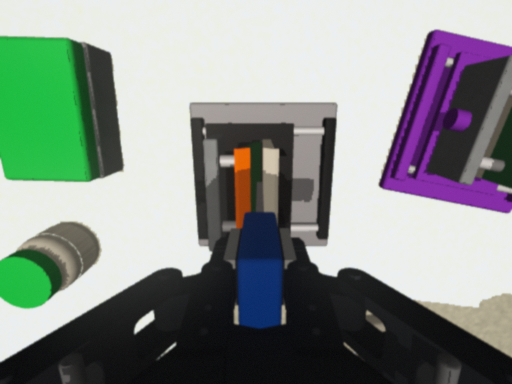

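```bash

python3 -m crank '{"delta_pos": [[0,0,0.0003],[0,0,0],[0,0,0],[0,0,0],[0,0,0],[0,0,0]], "twist": [0,0,0,0,0,0]}' >/dev/null
python3 - <<'E'
from h import *
avg(16)
E
```

```text
F [0.02 0.03 5.3 ] +- [0.16 0.12 0.14] pos [ 544.89 -229.67  241.31] +- [0. 0. 0.] t 19.07 w 16.9 tq [ 0.01  0.11 -0.01]
```

View pics/top10.png

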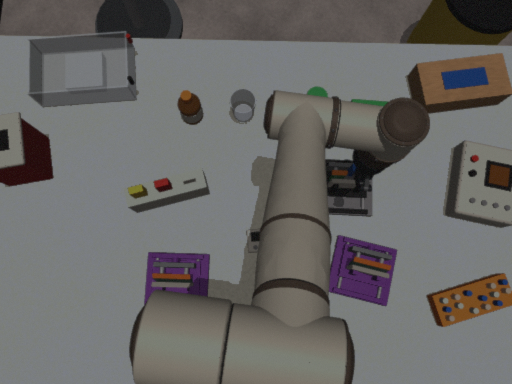

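The push is 5.3 + 0.65 ≈ 6.0 N and holding steady. The top view shows the red gauge at (162,185) and the yellow at (137,190), both still in the rack, with the blue slot empty.

```bash
python3 -c "
from bench import job_done
print(job_done())"
```

```text
the job is handed in; nothing more can be done
None
```

The blue gauge is between the plates of the grey cassette, still gripped and pushing at about 6 N. I handed the job in at about 19 s of the 58 s allowed.

- **Push:** I lowered it straight down in small steps. The force started to rise about 24–25 mm below the edges. I stopped about 30 mm down, where the reading averaged 5.3 N. Allowing for the gauge hanging from the wrist (−0.65 N), that is about 6.0 N, good to roughly 0.2 N.
- **Fit:** Sideways force stayed near zero, so the blade is not jammed. The depth rests on the measured tool height and the gauge's given length, and it agrees with the 20–32 mm touch range plus the 4–12 mm extra.
- **Grip:** The fingers read about 17–17.5 mm on the 18 mm handle throughout. In the wrist picture the handle sits where it did at the grasp, so it did not slip.
- **Other things on the bench:** The last top view shows the red and yellow gauges still in the rack. The bottle, beaker and purple look-alikes in view are unmoved. In that picture the arm partly hid the timer, jar and tip box. The wrist view after the push shows the jar and tip box standing normally. I did not see the timer fully again, but the arm only passed well above it.

No check failed. One small disagreement: two wrist views put the centre of the gap about 0.5 mm apart, which is within the blade's clearance there.

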